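Slide the charger rack past the spring gate into its charging bay

ROBOT

A 6-joint arm with a two-finger parallel gripper is mounted at the origin on the work surface. World frame = base frame: x ahead of the robot, y to its left, z up, the work surface at z = 0. Lengths are in m, angles in rad, forces in N, time in s.
With the tool pointing down it reaches from about 0.3 to 0.875 m from the base axis. Payload 6.4 kg.
Tool frame: the origin (TCP) lies on the mounting face of the last link; the fingertips stand 173 mm ahead of it and the grasp point (between the pads) lies 155 mm ahead of it (ctrl.tip_reach is the distance from the TCP to the fingertips, in m); z points along the fingers, y is the line along which they close (so a half turn about z gives the same grasp; the last joint's range is limited). The gripper opens to 85 mm and grips with 20 to 120 N. Pads are 22 mm wide; open, the fingers measure 114 mm over their backs; the gripper's body (76 mm by 85 mm) begins 54 mm behind the grasp point. The pads swing forward as they close: fully open they stand 13 mm farther back than shut.
Start: joints at [1.086, 0.181, 1.607, -0, 1.354, -0.206], TCP at [0.158, 0.553, 0.405] pointing down, gripper open.
Joint ranges: [-2.99, 2.99], [-0.89, 2.07], [0.3, 2.58], [-1.14, 4.28], [0, 2.63], [-3.12, 3.12]. Speed limits (rad/s): [2.57, 2.57, 3.01, 3.14, 3.14, 3.14].

INTERFACE

Orientations are given as a unit quaternion [w, x, y, z].
In Python, from bench import ctrl gives the robot as it stands.
- The arm moves only by the shell command python3 -m pendant 'ROWS'. ROWS is JSON, a list that holds one entry, the list of rows, each a list of 7 numbers: the opening, from 0 (shut) to 1 (fully open), then the shift along the tool's x, y, z in mm, then the turn, a rotation vector about the tool's x, y, z in rad. A call has 1 to 5 rows; each row is the pose to reach, as a shift and turn from the pose commanded when the call began, along the tool's axes at that moment; what a row does not reach only later rows make up. A row lasts 1/12 s, in which the tool goes at most 41.7 mm and 7.16 degrees, less where a joint would pass 70% of its speed; a pose out of reach is approached as far as the arm can. A call with a gripper value outside its range is refused whole. The fingers move at their own pace and stop on an object; the grip force is fixed at half the most. Time passes only in rows, so rows that repeat a pose let the fingers close. It gives the time, the measured TCP pose, the force, the opening and the grip force at its end, in the units of the state.
- ctrl.get_obs(): the state, without advancing time (a new reading comes with each control period).
- ctrl.camera(name): name is "scene" or "side" or "wrist"; returns the picture (400x640x3 uint8, red, green, blue); there is no depth.
- ctrl.camera_params(name): a dict with "mtx" (3x3 intrinsics, pixels), "world_from_camera" (4x4, takes a point from camera to world coordinates); the wrist camera has in their place "tool_from_camera" (4x4, takes a point from camera to tool coordinates, whose origin is the TCP and whose axes are the flange's). Camera axes: x right, y down, z forward; pixel columns grow to the right and rows downward; lengths in m; the calibration is good to about 2 mm. A picture is of the moment at which its call begins: read the wrist's pose just before it. camera_params takes no time and is no camera call.
- ctrl.hand_in(): hands the job in; it is judged then, once.
Trained networks look in the newest picture that a camera, given by its name, has taken for a name from the list of things; names that differ only in an ending like _2 or _b are one class to them, and where a whole thing is asked for, a point or a joint stands for the part that bears it (a point fixed in the world has none). Each returns a list of dicts, best first, with "confidence" (0 to 1); they miss things now and then, are a little off and sometimes report something else, mostly with a low value. They report only what shows in the picture. A call takes as long as a camera call. They do not tell look-alikes from the thing itself.
- ctrl.boxes_of(camera, name): "point" ([column, row] as shares, 0 to 1, of the picture: columns of its width, rows of its height, amid what is visible of it).
The state is a dict: "time_s": time; "q": joint angles; "dq": joint speeds; "joint_efforts": joint torques, N m; "eef_pos": TCP position; "eef_rot": TCP orientation; "wrist_force": force on the tool from outside, world axes, zero at the start; "torque": the same for the moment, N m; "opening": opening from 0.0 (shut) to 1.0 (fully open); "grasp_force": force on a finger pad.
Only numpy, scipy, OpenCV 4.12 (cv2) and the standard library are available. Lean on these libraries where they do the work, as an engineer would, in place of code of your own. Each camera call takes 0.05 s, during which the arm holds its last target. There are 200 camera calls.

TASK

Put the charger rack away in the desk organiser without gripping or lifting anything: swing the bay's spring gate open with one fingertip and keep holding it open while the other finger pushes the rack along the runway, past the gate and fully home against the power strip. Then take your fingers out so that the gate springs shut behind the rack. Do not ram the rack and the gate together, and leave everything else on the desk where it is.

Things in the scene. Friction and masses are not known exactly. Their poses are not given: they have to be found in the camera images.
- organiser: Plywood desk organiser, fixed. Origin: on the desk below the middle of the bay's mouth; x points into the bay (pushing direction), y left, z up; numbers below in mm, heights above the desk. Base board 6 thick, x -275 to 115. Bay x 0 to 115: walls with inner faces at y = +-57, 8 thick, tops at 70. A 70 high drawer block stands right of it (y -65 to -135, x 5 to 115).
- runway_end (a point): Middle of the outer end of the runway, on top of the base board (height 6), x = -275 of the organiser. The runway leads from here to the mouth between two low rails: inner faces at y = +-55, 6 thick, tops at height 18; the bay's walls stand 2 wider on each side.
- stop (a point): Middle of the face of the white power strip across the back of the bay, x = 95 of the organiser, height 16. It stops the rack's nose: home, the rack's origin is 45 before it, the tray's rear end 5 inside the mouth.
- roof_edge (a point): Middle of the roof's front edge, x = 68 of the organiser, top at height 70 (8 thick). The roof covers only the rear of the bay: between it and the shut gate the bay is open from above.
- gate (a joint): Angle of the gate, rad: 0 shut; grows as it swings outwards over the runway; at pi/2 it points straight out along the runway's left edge; stop at 2.2. A damped spring always shuts it, in about 1 s when let go: 0.02 N m when shut, 0.05 at pi/2. No latch. It has no handle and is pushed open on its inner face, from within the bay.
- hinge (a point): Top of the gate's upright hinge axis, left of the mouth: x = -6, y = 64 of the organiser, height 70.
- gate_edge (a point): Top corner of the gate's free end, on the inner face, 124 from the hinge axis, height 70; its y axis points along the gate to the hinge, x out of the inner face. The gate is a white board 6 thick, from 6 to 124 from the axis, heights 21 to 70 (clears the rails, blocked by the rack's rim). Shut, this point is at x = -3, y = -60 of the organiser; swinging, it reaches out to x = -130.
- rack: Grey charger rack, loose, 0.15 to 0.31 kg, sliding easily (friction about 0.3) on the runway between the rails (2.5 play each side), x axis along the organiser's. Origin: centre of its underside, 6 above the desk. Tray 90 long (x), 105 wide, front corners bevelled, rim 20 high (26 above the desk). At the start the nose is 6 to 35 outside the swinging gate's reach. Three white chargers fixed in it.
- board (a point): Middle of the top edge of the rear face of the rack's upright board, the face to push on: 5 ahead of the rack's origin, y = -9, 44 above it (50 above the desk). The board is 4 thick and spans y = -50 to 32 of the rack; chargers as tall stand before it (x 11 to 37). Behind it, and left of y = 32, nothing stands above the tray's rim.
- nose (a point): Middle of the top of the rack's front rim, 45 ahead of the rack's origin, 20 above it (26 above the desk).
- mouse: Black computer mouse, 102 x 58 x 34, loose, right of the runway. Origin centre of the underside.
- earbuds: White earbud case, 60 x 46 x 22, loose, left of the runway. Origin centre of the underside.
- notes: Yellow sticky-note block, 76 x 76 x 30, loose, left of the bay. Origin centre of the underside.
- cup: Green drink cup with black lid, 89 across, 143 high, loose, at the left. Origin centre of the underside.
- tissues: Cardboard tissue box, 110 x 190 x 75, loose, at the far right. Origin centre of the underside.
- powerbank: Black power bank lying flat, 140 x 68 x 16, loose, at the near right. Origin centre of the underside.
- mug: White mug, 80 across, 92 high, loose, at the near left. Origin centre of the underside.
Mind the look-alikes: they are no part of the job. What is shaped like the rack but orange or red is not meant.

How it is judged:
On the way, in this order (a step that is already met when the one before it is completed fails the run):
1. a finger has swung the gate open while the rack is still outside (value of joint gate above 1.2 rad and contact force between the fingers and gate above 0.05 N and x of rack in the frame of organiser below -0.1 m), for 0.1 s.
2. the rack's nose is past the gate's line and the finger still holds the gate open (value of joint gate above 1 rad and contact force between the fingers and gate above 0.05 N and x of rack in the frame of organiser above -0.035 m), for 0.1 s.
3. the rack is home and a finger still keeps the gate open (value of joint gate above 0.5 rad and contact force between the fingers and gate above 0.05 N and x of rack in the frame of organiser above 0.045 m), for 0.1 s.
At the end, for the whole second after the job is handed in: The rack stands flat and at rest on the bay's floor within 5 mm of the power strip, and the gate is shut behind it (within 0.06 rad) (x of rack in the frame of organiser between 0.045 and 0.054 m and value of joint gate below 0.06 rad and height (world z) of rack below 0.01 m and angle between rack's own z axis and vertical below 0.05 rad and linear speed of rack below 0.01 m/s); the robot touches nothing.
It fails at once if the rack is lifted (more than 12 mm) or tipped (more than 0.2 rad) (height (world z) of rack above 0.018 m or angle between rack's own z axis and vertical above 0.2 rad).
It fails at once if the rack and the gate are rammed together (over 8 N) (contact force between rack and gate above 8 N).
It fails at once if something else on the desk is moved more than 15 mm (distance of any of mouse, earbuds, notes, cup, tissues, powerbank, mug from where it was at the start of the episode above 0.015 m).
It also fails if it takes over 61 s, if anything falls off the work surface, if the arm or the gripper's body presses on something with over 40 N, if the wrist force passes 120 N, or if a joint passes its speed limit or range.

## Working session

There is one attempt and no reset: what is moved stays moved. The work goes in short steps, Python scripts to look and compute and a shell command to move; the robot and the scene stay as the last step left them, time stands still between calls to the robot, and variables do not carry over. Pictures are saved under pics/ and viewed, at most 10 in all, crops included, and the job is handed in when it is done.

```bash
ls; mkdir -p pics; python3 - <<'E'
from bench import ctrl
import cv2,numpy as np
o=ctrl.get_obs();print(o['time_s'],o['eef_pos'],o['eef_rot'],ctrl.tip_reach)
for n in("scene","side"):
    im=ctrl.camera(n);cv2.imwrite(f"pics/{n}0.png",im[:,:,::-1])
    p=ctrl.camera_params(n);print(n,p['mtx'],p['world_from_camera'])
    for t in("organiser","rack","gate","board","nose","runway_end","hinge"):
        try:print(t,[(np.round(np.array(b['point'])*[640,400]).tolist(),round(b['confidence'],2)) for b in ctrl.boxes_of(n,t)])
        except Exception as e:print(t,e)
E
```

```text
pics
0.0 [0.15809205 0.55256532 0.40377449] [-3.03919711e-04  1.38962841e-01  9.90297195e-01 -8.38047569e-04] 0.1734
scene [[443.49758076   0.         317.65358269]
 [  0.         443.49758076 199.02743608]
 [  0.           0.           1.        ]] [[-0.80322466  0.34223625 -0.48754949  1.14525142]
 [ 0.59562715  0.47194653 -0.64999598  0.8559789 ]
 [ 0.0076451  -0.81249051 -0.58292429  0.82139282]
 [ 0.          0.          0.          1.        ]]
organiser [([321.0, 234.0], 0.79), ([281.0, 156.0], 0.65), ([406.0, 297.0], 0.48), ([326.0, 225.0], 0.21)]
rack [([328.0, 136.0], 0.96), ([348.0, 188.0], 0.74), ([209.0, 241.0], 0.72), ([281.0, 207.0], 0.55)]
gate [([329.0, 225.0], 0.9), ([322.0, 234.0], 0.73)]
board [([287.0, 206.0], 0.97), ([331.0, 136.0], 0.94), ([348.0, 189.0], 0.73), ([209.0, 241.0], 0.67)]
nose [([211.0, 239.0], 0.93), ([328.0, 143.0], 0.87), ([285.0, 205.0], 0.84), ([347.0, 188.0], 0.6)]
runway_end [([323.0, 235.0], 0.85)]
hinge [([322.0, 235.0], 0.68)]
side [[373.96958001   0.         322.11328285]
 [  0.         373.96958001 198.63423653]
 [  0.           0.           1.        ]] [[ 0.68235498 -0.52997403  0.50350692 -0.02349432]
 [-0.7308859  -0.50784183  0.45596325 -0.45099796]
 [ 0.0140532  -0.6791349  -0.73387894  0.82810539]
 [ 0.          0.          0.          1.        ]]
organiser [([322.0, 188.0], 0.95)]
rack [([301.0, 255.0], 0.91), ([366.0, 214.0], 0.79), ([414.0, 170.0], 0.79), ([353.0, 382.0], 0.63)]
gate [([312.0, 179.0], 0.78)]
board [([370.0, 215.0], 0.93), ([412.0, 172.0], 0.86), ([347.0, 382.0], 0.75), ([307.0, 254.0], 0.62), ([465.0, 213.0], 0.19)]
nose [([350.0, 382.0], 0.98), ([411.0, 166.0], 0.73), ([370.0, 215.0], 0.72), ([299.0, 252.0], 0.64), ([323.0, 185.0], 0.36)]
runway_end [([321.0, 191.0], 0.57)]
hinge [([321.0, 190.0], 0.77)]
```

View pics/scene0.png

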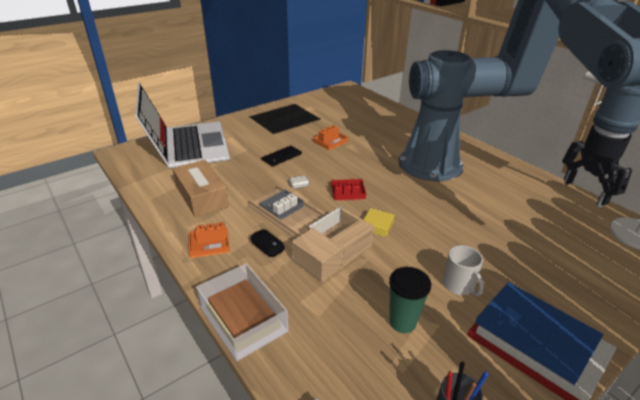

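View pics/side0.png

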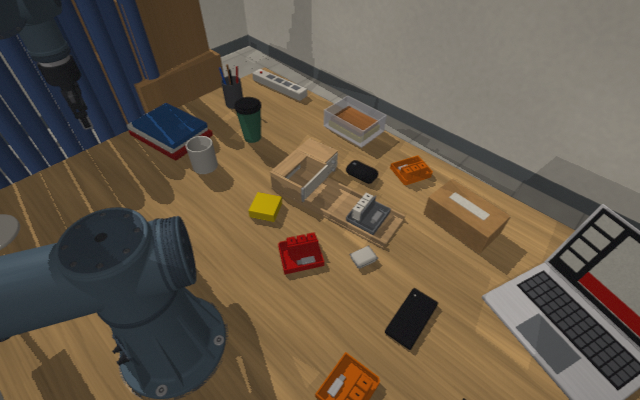

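The grey rack is at scene (284,205) and side (367,213), on the runway. The other rack shapes are not meant: red at scene (348,189), orange at (330,137) and (209,240). The organiser bay is at scene (332,242) and side (305,168). I'll confirm this in enlarged crops.

```bash
python3 - <<'E'
import cv2
a=cv2.imread("pics/scene0.png")[170:290,235:395];cv2.imwrite("pics/c1.png",cv2.resize(a,None,fx=5,fy=5,interpolation=cv2.INTER_CUBIC))
a=cv2.imread("pics/side0.png")[125:255,255:415];cv2.imwrite("pics/c2.png",cv2.resize(a,None,fx=4.6,fy=4.6,interpolation=cv2.INTER_CUBIC))
E
```

```text
(no output)
```

View pics/c1.png

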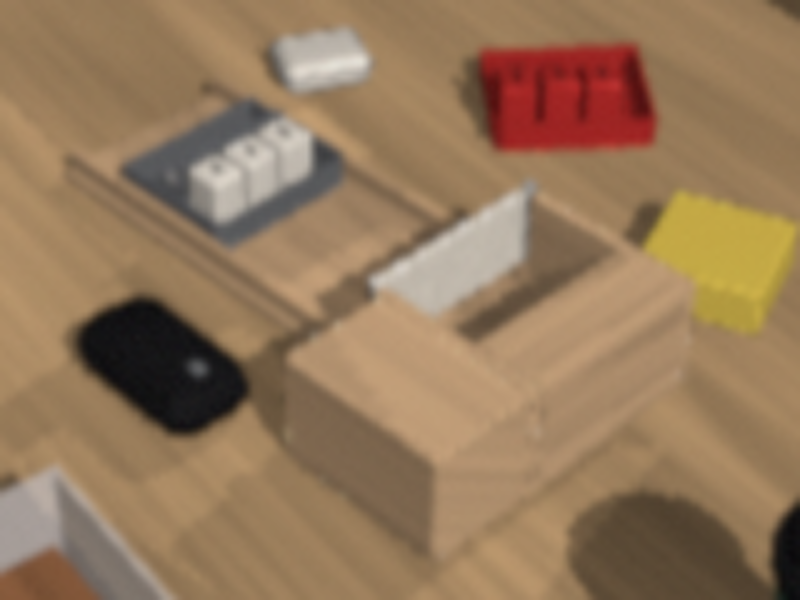

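View pics/c2.png

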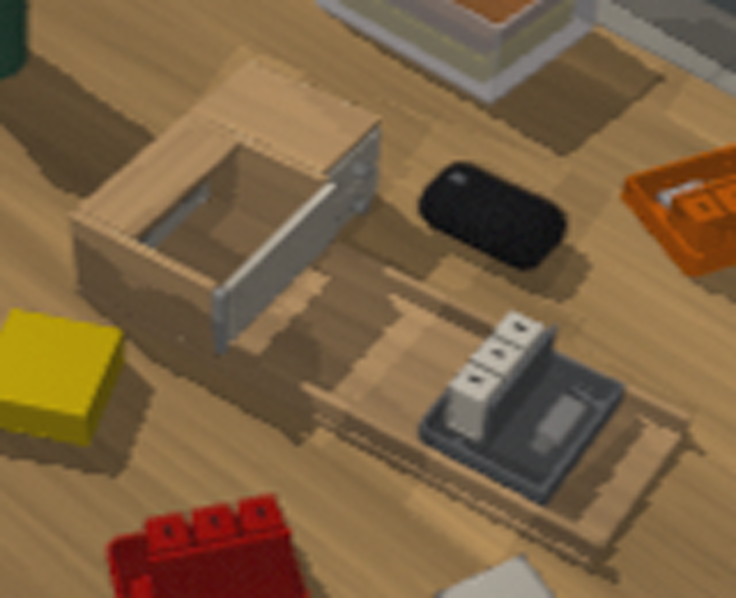

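The crops confirm it. The grey rack with white chargers sits on the runway at c1 (230,170) and c2 (520,400). The gate is shut, with its hinge at c1 (530,185) and free end at c1 (372,282). Next I'll fit the organiser pose.

```bash
cat >h.py <<'E'
import numpy as np
from scipy.optimize import least_squares
from scipy.spatial.transform import Rotation as R
def proj(M,wfc,P):
    c=np.linalg.inv(wfc); q=(c[:3,:3]@np.asarray(P,float).T).T+c[:3,3]
    q=(M@q.T).T; return q[:,:2]/q[:,2:]
def tow(pose,P):
    x,y,a=pose;P=np.asarray(P,float)
    c,s=np.cos(a),np.sin(a)
    return np.c_[x+c*P[:,0]-s*P[:,1],y+s*P[:,0]+c*P[:,1],P[:,2]]
def fit(views,x0):
    # views: list of (M,wfc,Pmm,px)
    f=lambda v:np.concatenate([(proj(M,w,tow(v,np.array(P)/1000.))-px).ravel() for M,w,P,px in views])
    s=least_squares(f,x0,loss='soft_l1',f_scale=1.0); return s.x,[np.round((proj(M,w,tow(s.x,np.array(P)/1000.))-px),1).tolist() for M,w,P,px in views]
E
python3 - <<'E'
from bench import ctrl
from h import *
s=ctrl.camera_params("scene");d=ctrl.camera_params("side")
A=[((5,-135,70),(290,355)),((115,-135,70),(435,460)),((115,-135,0),(440,557)),((5,-135,0),(288,437)),((115,65,70),(692,290)),((-275,-61,18),(70,158)),((-275,61,18),(207,88)),((68,57,70),(628,248)),((-6,64,70),(532,185))]
B=[((-275,61,18),(605,545)),((-275,-61,18),(690,418)),((115,65,70),(75,215)),((5,-135,70),(380,122)),((115,-135,70),(250,58)),((-6,64,70),(218,290))]
V=[(s['mtx'],s['world_from_camera'],[a for a,_ in A],np.array([b for _,b in A])/5.+[235,170]),
(d['mtx'],d['world_from_camera'],[a for a,_ in B],np.array([b for _,b in B])/4.6+[255,125])]
for a0 in(0,1.6,3.1,-1.6):
    x,r=fit(V,[.55,.0,a0]);print(x,r)
x,_=min([fit(V,[.55,.0,a0]) for a0 in(0,1.6,3.1,-1.6)],key=lambda t:np.abs(np.concatenate([np.ravel(q) for q in t[1]])).sum())
# rack: tray corners & chargers from crops
A=[((-45,52,20),(250,98)),((-45,-52,20),(122,168)),((37,-50,44),(0,0))][:2]
B=[((-45,52,20),(545,495)),((-45,-52,20),(622,385))]
V=[(s['mtx'],s['world_from_camera'],[(a[0],a[1],a[2]+6) for a,_ in A],np.array([b for _,b in A])/5.+[235,170]),
(d['mtx'],d['world_from_camera'],[(a[0],a[1],a[2]+6) for a,_ in B],np.array([b for _,b in B])/4.6+[255,125])]
y,r=fit(V,x);print(y,r); w=y[:2]-x[:2];c,sn=np.cos(x[2]),np.sin(x[2]);print("rack in org",c*w[0]+sn*w[1],-sn*w[0]+c*w[1],y[2]-x[2])
p=ctrl.camera_params("wrist");print(p)
E
```

```text
[0.54803021 0.10141172 1.7236218 ] [[[-1.4, -0.1], [0.3, 0.1], [-1.1, 1.0], [-0.3, 3.4], [0.8, -2.6], [-0.7, -1.5], [1.7, -2.9], [-1.7, -0.6], [-0.8, -0.5]], [[-1.5, -0.1], [0.1, -1.1], [-2.1, 0.4], [-0.4, -1.2], [-0.6, 0.1], [0.1, 0.8]]]
[0.54803021 0.10141172 1.7236218 ] [[[-1.4, -0.1], [0.3, 0.1], [-1.1, 1.0], [-0.3, 3.4], [0.8, -2.6], [-0.7, -1.5], [1.7, -2.9], [-1.7, -0.6], [-0.8, -0.5]], [[-1.5, -0.1], [0.1, -1.1], [-2.1, 0.4], [-0.4, -1.2], [-0.6, 0.1], [0.1, 0.8]]]
[0.54803021 0.10141172 1.7236218 ] [[[-1.4, -0.1], [0.3, 0.1], [-1.1, 1.0], [-0.3, 3.4], [0.8, -2.6], [-0.7, -1.5], [1.7, -2.9], [-1.7, -0.6], [-0.8, -0.5]], [[-1.5, -0.1], [0.1, -1.1], [-2.1, 0.4], [-0.4, -1.2], [-0.6, 0.1], [0.1, 0.8]]]
[ 0.54803021  0.10141172 -4.5595635 ] [[[-1.4, -0.1], [0.3, 0.1], [-1.1, 1.0], [-0.3, 3.4], [0.8, -2.6], [-0.7, -1.5], [1.7, -2.9], [-1.7, -0.6], [-0.8, -0.5]], [[-1.5, -0.1], [0.1, -1.1], [-2.1, 0.4], [-0.4, -1.2], [-0.6, 0.1], [0.1, 0.8]]]
[ 0.57539644 -0.08369448  1.74303026] [[[-0.4, -0.7], [0.1, -0.9]], [[-0.3, -0.4], [-0.0, -0.4]]]
rack in org -0.18711476582247585 0.0011316773544428685 0.019408456430606957
{'mtx': array([[318.66719031,   0.        , 318.42913347],
       [  0.        , 318.66719031, 197.21272589],
       [  0.        ,   0.        ,   1.        ]]), 'tool_from_camera': array([[ 1.10722916e-03, -9.59160584e-01, -2.82859945e-01,
         7.19348786e-02],
       [ 9.99999377e-01,  1.02225641e-03,  4.47997028e-04,
         1.56900378e-03],
       [-1.40545700e-04, -2.82860265e-01,  9.59161118e-01,
         3.04335488e-02],
       [ 0.00000000e+00,  0.00000000e+00,  0.00000000e+00,
         1.00000000e+00]])}
```

```bash
for i in 1; do
python3 -m pendant '[[[1,-33,-24,0,0,0,0],[1,-66,-48,0,0,0,0],[1,-99,-72,0,0,0,0],[1,-131,-95,0,0,0,0],[1,-131,-95,0,0,0,0]]]'
python3 -m pendant '[[[1,-33,-24,0,0,0,0],[1,-66,-48,0,0,0,0],[1,-99,-72,0,0,0,0],[1,-131,-95,0,0,0,0],[1,-131,-95,0,0,0,0]]]'
python3 -m pendant '[[[1,-33,-24,0,0,0,0],[1,-66,-48,0,0,0,0],[1,-99,-72,0,0,0,0],[1,-131,-95,0,0,0,0],[1,-131,-95,0,0,0,0]]]'
python3 -m pendant '[[[1,-33,-24,0,0,0,0],[1,-66,-48,0,0,0,0],[1,-99,-72,0,0,0,0],[1,-131,-95,0,0,0,0],[1,-131,-95,0,0,0,0]]]'
python3 -m pendant '[[[1,0,0,0,0,0,0.12],[1,0,0,0,0,0,0.24],[1,0,0,0,0,0,0.36],[1,0,0,0,0,0,0.48],[1,0,0,0,0,0,0.6]]]'
python3 -m pendant '[[[1,0,0,0,0,0,0.12],[1,0,0,0,0,0,0.24],[1,0,0,0,0,0,0.36],[1,0,0,0,0,0,0.48],[1,0,0,0,0,0,0.6]]]'
python3 -m pendant '[[[1,0,0,0,0,0,0.12],[1,0,0,0,0,0,0.24],[1,0,0,0,0,0,0.36],[1,0,0,0,0,0,0.48],[1,0,0,0,0,0,0.6]]]'
python3 -m pendant '[[[0,0,0,0,0,0,0.12],[0,0,0,0,0,0,0.24],[0,0,0,0,0,0,0.36],[0,0,0,0,0,0,0.48],[0,0,0,0,0,0,0.63]]]'
python3 -m pendant '[[[0,0,0,0,0,0,0],[0,0,0,0,0,0,0],[0,0,0,0,0,0,0],[0,0,0,0,0,0,0],[0,0,0,0,0,0,0]]]'
done
python3 - <<'E'
from bench import ctrl
import cv2
o=ctrl.get_obs();print(o['time_s'],o['eef_pos'],o['eef_rot'],o['q'],ctrl.tip_reach,o['opening'])
im=ctrl.camera("wrist");cv2.imwrite("pics/w1.png",im[:,:,::-1])
E
```

```text
time_s: 1.22
eef_pos: [0.2614, 0.4216, 0.4047]
eef_rot: [0.001, 0.141, 0.99, -0.001]
wrist_force: [0.6, -0.2, -0.4]
opening: 1.0
grasp_force: 0.0
time_s: 1.63
eef_pos: [0.3613, 0.294, 0.4051]
eef_rot: [0.001, 0.142, 0.99, -0.001]
wrist_force: [0.3, -0.1, 0.2]
opening: 0.999
grasp_force: 0.0
time_s: 2.05
eef_pos: [0.4609, 0.1666, 0.4051]
eef_rot: [0.001, 0.142, 0.99, -0.001]
wrist_force: [-1.0, -0.1, 0.4]
opening: 0.997
grasp_force: 0.0
time_s: 2.47
eef_pos: [0.5605, 0.0391, 0.4047]
eef_rot: [0.001, 0.141, 0.99, -0.001]
wrist_force: [-0.7, 0.3, -0.3]
opening: 1.001
grasp_force: 0.0
time_s: 2.88
eef_pos: [0.5572, 0.0445, 0.4046]
eef_rot: [-0.0, 0.428, 0.904, 0.0]
wrist_force: [-0.0, -0.2, 0.1]
opening: 0.996
grasp_force: 0.0
time_s: 3.3
eef_pos: [0.5572, 0.0446, 0.4046]
eef_rot: [-0.0, 0.676, 0.737, 0.0]
wrist_force: [0.2, 0.1, -0.3]
opening: 1.001
grasp_force: 0.0
time_s: 3.72
eef_pos: [0.5572, 0.0446, 0.4046]
eef_rot: [-0.0, 0.863, 0.504, -0.0]
wrist_force: [0.2, -0.1, -0.2]
opening: 0.999
grasp_force: 0.0
time_s: 4.13
eef_pos: [0.5572, 0.0446, 0.4046]
eef_rot: [-0.0, 0.975, 0.224, -0.0]
wrist_force: [-0.4, -0.0, 0.5]
opening: 0.302
grasp_force: 0.0
time_s: 4.55
eef_pos: [0.5574, 0.0435, 0.4047]
eef_rot: [-0.0, 0.974, 0.228, 0.0]
wrist_force: [-0.7, 0.5, 1.0]
opening: -0.004
grasp_force: 0.0
4.55 [0.55739817 0.0434823  0.40470776] [-2.12808640e-06  9.73723030e-01  2.27735506e-01  1.40535427e-06] [-1.34439466e-01  1.45478432e-01  1.64748045e+00  5.10360724e-06
  1.34863266e+00  9.76852847e-01] 0.1734 -0.004234119232518952
```

View pics/w1.png

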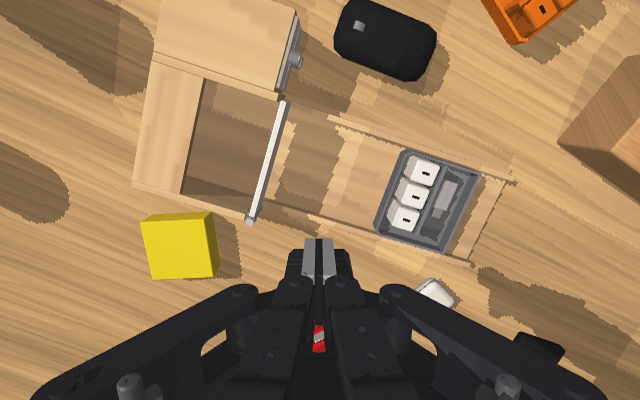

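The wrist view shows the gate top from (250,221) at the hinge to (284,103) at its free end, and the roof edge at (181,193) to (205,80). The rack is at (425,200), the runway end at (471,262) to (516,183), and the earbuds at (436,293). I'll refine the pose jointly.

```bash
cat >>h.py <<'E'
def wristcam(ctrl,o):
    p=ctrl.camera_params("wrist");T=np.eye(4);q=o['eef_rot'];T[:3,:3]=R.from_quat([q[1],q[2],q[3],q[0]]).as_matrix();T[:3,3]=o['eef_pos']
    return p['mtx'],T@p['tool_from_camera']
E
python3 - <<'E'
from bench import ctrl
from h import *
import cv2
o=ctrl.get_obs();Mw,Ww=wristcam(ctrl,o)
s=ctrl.camera_params("scene");d=ctrl.camera_params("side")
A=[((5,-135,70),(290,355)),((115,-135,70),(435,460)),((115,65,70),(692,290)),((-275,-61,18),(70,158)),((68,57,70),(628,248))]
B=[((-275,61,18),(605,545)),((-275,-61,18),(690,418)),((115,65,70),(75,215)),((5,-135,70),(380,122)),((115,-135,70),(250,58))]
C=[((-6,64,70),(250,221)),((115,65,70),(133,185)),((68,57,70),(181,193)),((68,-57,70),(205,80)),((5,-65,70),(278,97)),((115,-65,70),(155,52)),((-275,61,18),(471,263)),((-275,-61,18),(516,182))]
V=[(s['mtx'],s['world_from_camera'],[a for a,_ in A],np.array([b for _,b in A])/5.+[235,170]),
(d['mtx'],d['world_from_camera'],[a for a,_ in B],np.array([b for _,b in B])/4.6+[255,125]),
(Mw,Ww,[a for a,_ in C],np.array([b for _,b in C],float))]
x,r=fit(V,[.548,.1,1.72]);print(x,r)
xw,r=fit(V[2:],[.548,.1,1.72]);print("wrist only",xw,r[0])
D=[((-45,52,26),(445,255)),((-45,-52,26),(480,178)),((5,-50,50),(441,160)),((5,32,50),(419,234))]
y,r=fit([(Mw,Ww,[a for a,_ in D],np.array([b for _,b in D],float))],[.575,-.084,1.72]);print(y,r)
for x_ in (x,xw):
    w=y[:2]-x_[:2];c,sn=np.cos(x_[2]),np.sin(x_[2]);print("rack in org",c*w[0]+sn*w[1],-sn*w[0]+c*w[1],y[2]-x_[2])
im=cv2.resize(cv2.imread("pics/w1.png"),None,fx=2,fy=2)
def L(P,col,pose):
    q=(proj(Mw,Ww,tow(pose,np.array(P)/1000.))*2+1).astype(int);cv2.polylines(im,[q.reshape(-1,1,2)],False,col,1)
for pose,c in((x,(0,0,255)),(xw,(255,0,0))):
    L([(115,65,70),(0,65,70),(0,57,70),(68,57,70),(68,-57,70),(0,-57,70)],c,pose);L([(5,-65,70),(5,-135,70)],c,pose)
    L([(-9,64,70),(-9,-60,70),(-3,-60,70),(-3,64,70)],c,pose)
    for sg in(1,-1):L([(-8,55*sg,18),(-275,55*sg,18),(-275,61*sg,18),(-8,61*sg,18)],c,pose)
L([(-45,52,26),(-45,-52,26),(45,-40,26),(45,40,26)],(0,255,0),y);L([(5,-50,50),(5,32,50)],(0,255,0),y)
cv2.imwrite("pics/w1o.png",im[0:560,250:1050])
# others rough
for n,pt,z in(("mouse",(385,38),.034),("earbuds",(436,290),.022),("notes",(180,235),.03)):
    dr=Ww[:3,:3]@np.linalg.inv(Mw)@np.array([*pt,1.]);P=Ww[:3,3]+dr*(z-Ww[2,3])/dr[2];w=P[:2]-xw[:2];c,sn=np.cos(xw[2]),np.sin(xw[2]);print(n,c*w[0]+sn*w[1],-sn*w[0]+c*w[1])
E
```

```text
[0.54954558 0.10124265 1.71388482] [[[-2.3, -0.2], [-0.9, 0.3], [0.3, -2.1], [-0.6, -1.8], [-2.2, -0.2]], [[-1.8, 0.2], [0.2, -0.7], [-1.6, -0.1], [0.3, -1.3], [0.3, -0.2]], [[1.3, 1.9], [-0.7, 3.0], [-0.0, 1.9], [0.8, -1.2], [-2.2, -4.1], [0.2, -0.2], [-1.9, 5.7], [-0.1, -4.0]]]
wrist only [0.54962548 0.10107064 1.71062699] [[1.3, 1.8], [-0.6, 2.6], [0.0, 1.6], [1.3, -1.4], [-1.7, -4.0], [0.8, -0.5], [-2.2, 6.2], [-0.1, -3.2]]
[ 0.57826654 -0.08148416  1.76148025] [[[-0.1, -2.5], [-0.1, -7.6], [4.5, 4.2], [-1.5, 1.3]]]
rack in org -0.184955020586077 -0.002370465723424253 0.04759543451804826
rack in org -0.1847648477653156 -0.0029178611743175056 0.05085326809020274
mouse -0.07631904639193009 -0.14653602361501752
earbuds -0.24593504067691857 0.09910369860441823
notes 0.07278090327687643 0.1223277817394224
```

View pics/w1o.png

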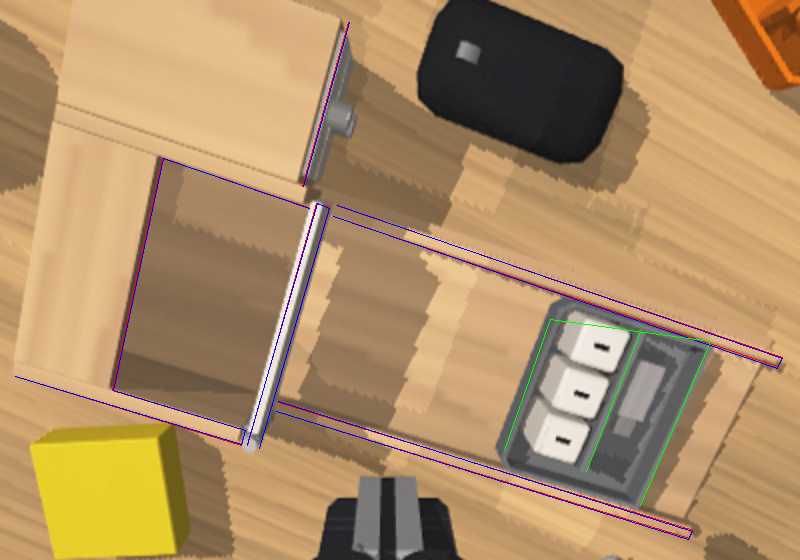

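```bash
cat >t.py <<'E'
# python3 t.py "x y yaw z" ... : rows for tool centre (organiser mm, deg; z = TCP height mm), relative to now
import sys,numpy as np
from bench import ctrl
from h import *
X=(0.54955,0.10124,1.7138)
def state():
    o=ctrl.get_obs();q=o['eef_rot'];M=R.from_quat([q[1],q[2],q[3],q[0]]).as_matrix();p=np.array(o['eef_pos'])
    w=p[:2]-X[:2];c,s=np.cos(X[2]),np.sin(X[2]);yaw=np.degrees(np.arctan2(M[1,1],M[0,1])-X[2]);yaw=(yaw+180)%360-180
    return o,M,p,np.array([c*w[0]+s*w[1],-s*w[0]+c*w[1]])*1000,yaw
if __name__=="__main__":
    o,M,p,c,yaw=state();print("now t%.2f org"%o['time_s'],c.round(1),"yaw %.1f z %.1f op %.2f"%(yaw,p[2]*1000,o['opening']),"F",np.round(o['wrist_force'],1))
    f=lambda u:R.from_euler('z',X[2]).inv().apply(u)
    for a in sys.argv[1:]:
        x,y,g,z=map(float,a.split());P=tow(X,[[x/1000,y/1000,z/1000]])[0]
        d=(g-yaw+180)%360-180;print(a,"->",(M.T@(P-p)*1000).round().tolist(),"rz %.2f"%-np.radians(d))
E
python3 t.py "28 -25 -162 405" "28 -25 -162 300" "28 -25 -162 206"
```

```text
now t4.60 org [-58.4   0.5] yaw -161.9 z 404.7 op 0.00 F [0.1 0.3 0.4]
28 -25 -162 405 -> [51.0, -74.0, -0.0] rz 0.00
28 -25 -162 300 -> [51.0, -74.0, 105.0] rz 0.00
28 -25 -162 206 -> [51.0, -74.0, 199.0] rz 0.00
```

```bash

python3 -m pendant '[[[0,20,-29,0,0,0,0],[0,40,-58,0,0,0,0],[0,51,-74,20,0,0,0],[0,51,-74,55,0,0,0],[0,51,-74,90,0,0,0]]]'|grep force
python3 -m pendant '[[[0,0,0,25,0,0,0],[0,0,0,50,0,0,0],[0,0,0,75,0,0,0],[0,0,0,95,0,0,0],[0,0,0,109,0,0,0]]]'|grep force
python3 -m pendant '[[[0,0,0,0,0,0,0],[0,0,0,0,0,0,0]]]'|grep force
python3 t.py "13 -26 -162 206" "-8 -26 -163 206" "-32 -24 -164 206" "-53 -15 -165 206" "-72 -1 -166 206" "-85 14 -167 206" "-93 32 -168 206" "-98 50 -170 206" "-98 65 -171 206" "-98 78 -172 206"
python3 - <<'E'
from bench import ctrl
import cv2
a=ctrl.camera("wrist")[:,:,::-1];b=ctrl.camera("scene")[:,:,::-1][140:290,220:420]
cv2.imwrite("pics/e1.png",cv2.vconcat([cv2.resize(a,(480,300)),cv2.resize(b,(480,300),interpolation=cv2.INTER_CUBIC)]))
E
```

```text
wrist_force: [0.5, 1.2, -0.7]
grasp_force: 0.0
wrist_force: [-0.4, -0.4, -0.0]
grasp_force: 0.0
wrist_force: [0.4, 1.0, 0.4]
grasp_force: 0.0
now t5.60 org [ 27.7 -24.8] yaw -161.9 z 205.1 op -0.00 F [0.4 1.  0.4]
13 -26 -162 206 -> [-3.0, 14.0, -1.0] rz 0.00
-8 -26 -163 206 -> [-10.0, 34.0, -1.0] rz 0.02
-32 -24 -164 206 -> [-19.0, 56.0, -1.0] rz 0.04
-53 -15 -165 206 -> [-34.0, 74.0, -1.0] rz 0.05
-72 -1 -166 206 -> [-54.0, 87.0, -1.0] rz 0.07
-85 14 -167 206 -> [-72.0, 95.0, -1.0] rz 0.09
-93 32 -168 206 -> [-91.0, 97.0, -1.0] rz 0.11
-98 50 -170 206 -> [-110.0, 96.0, -1.0] rz 0.14
-98 65 -171 206 -> [-124.0, 92.0, -1.0] rz 0.16
-98 78 -172 206 -> [-137.0, 88.0, -1.0] rz 0.18
```

View pics/e1.png

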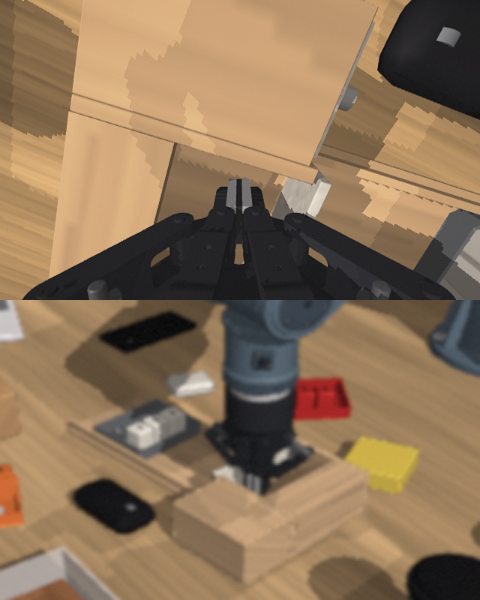

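The fingers are in the bay behind the shut gate, touching nothing. Next I swing the gate.

```bash

python3 -m pendant '[[[0,-3,14,-1,0,0,0],[0,-6,24,-1,0,0,0.01],[0,-10,34,-1,0,0,0.02],[0,-14,45,-1,0,0,0.03],[0,-19,56,-1,0,0,0.04]]]'|grep -v eef
python3 t.py "-43 -20 -165 206"  "-53 -15 -165 206" "-63 -8 -166 206" "-72 -1 -166 206" "-79 6 -167 206"
```

```text
time_s: 6.12
wrist_force: [-0.9, 1.1, -0.0]
opening: 0.0
grasp_force: 0.4
now t6.12 org [-33.  -24.5] yaw -164.3 z 207.1 op 0.00 F [-0.9  1.1 -0. ]
-43 -20 -165 206 -> [-7.0, 8.0, 1.0] rz 0.01
-53 -15 -165 206 -> [-14.0, 17.0, 1.0] rz 0.01
-63 -8 -166 206 -> [-24.0, 24.0, 1.0] rz 0.03
-72 -1 -166 206 -> [-33.0, 31.0, 1.0] rz 0.03
-79 6 -167 206 -> [-42.0, 36.0, 1.0] rz 0.05
```

```bash

python3 -m pendant '[[[0,-7,8,0,0,0,0.01],[0,-14,17,0,0,0,0.01],[0,-24,24,0,0,0,0.03],[0,-33,31,0,0,0,0.03],[0,-42,36,0,0,0,0.05]]]'|grep -v eef
python3 t.py "-85 14 -167 206" "-90 23 -168 206" "-94 32 -168 206" "-97 41 -169 206" "-98 50 -170 206" "-98 60 -171 206" "-98 70 -172 206" "-98 78 -172 206"
```

```text
time_s: 6.53
wrist_force: [0.6, 1.2, -0.4]
opening: 0.001
grasp_force: 0.4
now t6.53 org [-78.5   7.2] yaw -167.2 z 206.6 op 0.00 F [ 0.6  1.2 -0.4]
-85 14 -167 206 -> [-8.0, 5.0, 1.0] rz -0.00
-90 23 -168 206 -> [-18.0, 8.0, 1.0] rz 0.01
-94 32 -168 206 -> [-28.0, 10.0, 1.0] rz 0.01
-97 41 -169 206 -> [-37.0, 11.0, 1.0] rz 0.03
-98 50 -170 206 -> [-46.0, 9.0, 1.0] rz 0.05
-98 60 -171 206 -> [-56.0, 7.0, 1.0] rz 0.07
-98 70 -172 206 -> [-66.0, 5.0, 1.0] rz 0.08
-98 78 -172 206 -> [-73.0, 3.0, 1.0] rz 0.08
```

```bash

python3 -m pendant '[[[0,-8,5,0,0,0,0],[0,-18,8,0,0,0,0.01],[0,-28,10,0,0,0,0.01],[0,-37,11,0,0,0,0.03],[0,-46,9,0,0,0,0.05]]]'|grep -v eef
python3 -m pendant '[[[0,-10,-2,0,0,0,0.02],[0,-20,-3,0,0,0,0.03],[0,-28,-4,0,0,0,0.04],[0,-28,-4,0,0,0,0.04]]]'|grep -v eef
python3 t.py "-108 76 -172 206" "-118 76 -172 206" "-128 75 -172 206" "-138 74 -172 206"
python3 - <<'E'
from bench import ctrl
import cv2
a=ctrl.camera("wrist")[:,:,::-1];b=ctrl.camera("scene")[:,:,::-1][140:290,220:420]
cv2.imwrite("pics/e2.png",cv2.vconcat([cv2.resize(a,(480,300)),cv2.resize(b,(480,300),interpolation=cv2.INTER_CUBIC)]))
E
```

```text
time_s: 6.95
wrist_force: [1.1, -0.5, 0.5]
opening: -0.002
grasp_force: 0.5
time_s: 7.28
wrist_force: [1.0, -0.4, -0.8]
opening: -0.002
grasp_force: 0.3
now t7.28 org [-97.1  79.1] yaw -172.3 z 206.4 op -0.00 F [ 1.  -0.4 -0.8]
-108 76 -172 206 -> [2.0, 11.0, 0.0] rz -0.01
-118 76 -172 206 -> [0.0, 21.0, 0.0] rz -0.01
-128 75 -172 206 -> [-0.0, 31.0, 0.0] rz -0.01
-138 74 -172 206 -> [-0.0, 41.0, 0.0] rz -0.01
```

View pics/e2.png

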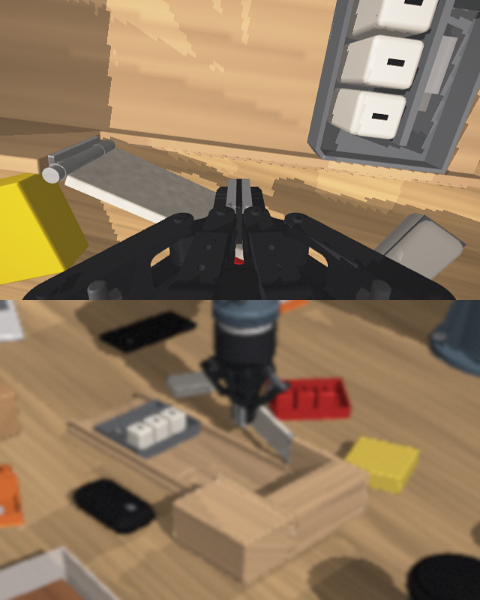

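The gate is held open at about 1.9 rad, with the rack untouched. Now I open the fingers while keeping the left one on the gate.

```bash

python3 -m pendant '[[[0.2,0,5,0,0,0,0],[0.4,0,12,0,0,0,0],[0.6,0,20,0,0,0,0],[0.8,0,28,0,0,0,0],[1,0,35,3,0,0,0]]]'|grep -v eef
python3 -m pendant '[[[1,0,5,3,0,0,0],[1,0,9,6,0,0,0],[1,0,9,8,0,0,0],[1,0,9,10,0,0,0],[1,0,9,10,0,0,0]]]'|grep -v eef
python3 t.py "-146 45 -160 193" "-151 25 -145 193"
python3 - <<'E'
from bench import ctrl
import cv2
a=ctrl.camera("wrist")[:,:,::-1];b=ctrl.camera("scene")[:,:,::-1][140:290,220:420]
cv2.imwrite("pics/e3.png",cv2.vconcat([a,cv2.resize(b,(267,200),interpolation=cv2.INTER_CUBIC)]) if 0 else cv2.hconcat([cv2.resize(a,(480,300)),cv2.resize(b[30:150,20:140],(300,300),interpolation=cv2.INTER_CUBIC)]))
E
```

```text
time_s: 7.8
wrist_force: [1.5, 0.7, 0.2]
opening: 0.71
grasp_force: 0.3
time_s: 8.22
wrist_force: [0.9, -0.0, -0.7]
opening: 1.001
grasp_force: 0.3
now t8.22 org [-140.8   71.8] yaw -172.3 z 193.0 op 1.00 F [ 0.9 -0.  -0.7]
-146 45 -160 193 -> [26.0, 9.0, -0.0] rz -0.21
-151 25 -145 193 -> [45.0, 16.0, -0.0] rz -0.48
```

View pics/e3.png

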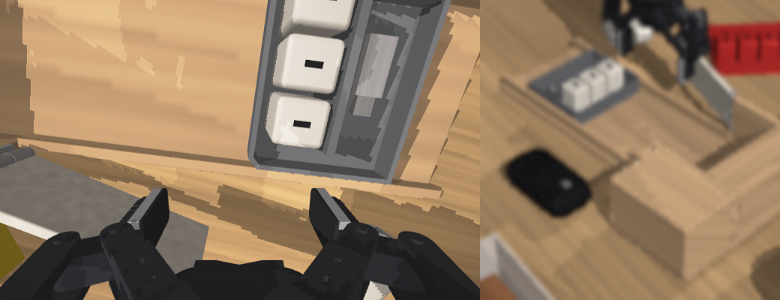

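```bash
python3 t.py "-156 72 -172 193" "-157 62 -166 193" "-157 52 -160 193" "-157 43 -153 193" "-158 34 -145 193"
```

```text
now t8.32 org [-140.7   71.6] yaw -172.3 z 193.4 op 1.00 F [ 1.2  0.  -0.2]
-156 72 -172 193 -> [-2.0, 15.0, 0.0] rz -0.00
-157 62 -166 193 -> [7.0, 17.0, 0.0] rz -0.11
-157 52 -160 193 -> [17.0, 19.0, 0.0] rz -0.21
-157 43 -153 193 -> [26.0, 20.0, 0.0] rz -0.34
-158 34 -145 193 -> [35.0, 22.0, 0.0] rz -0.48
```

```bash

python3 -m pendant '[[[1,-1,8,0,0,0,0],[1,-2,15,0,0,0,0],[1,2,16,0,0,0,-0.05],[1,7,17,0,0,0,-0.11],[1,7,17,0,0,0,-0.11]]]'|grep -v eef
python3 t.py  "-157 52 -160 193" "-157 43 -153 193" "-158 34 -145 193"
python3 - <<'E'
from bench import ctrl
import cv2
a=ctrl.camera("wrist")[:,:,::-1]
cv2.imwrite("pics/e4.png",a)
E
```

```text
time_s: 8.73
wrist_force: [0.0, -0.2, 0.3]
opening: 1.001
grasp_force: 0.3
now t8.73 org [-157.9   61.5] yaw -165.9 z 194.2 op 1.00 F [ 0.  -0.2  0.3]
-157 52 -160 193 -> [9.0, 1.0, 1.0] rz -0.10
-157 43 -153 193 -> [18.0, 4.0, 1.0] rz -0.22
-158 34 -145 193 -> [27.0, 7.0, 1.0] rz -0.36
```

View pics/e4.png

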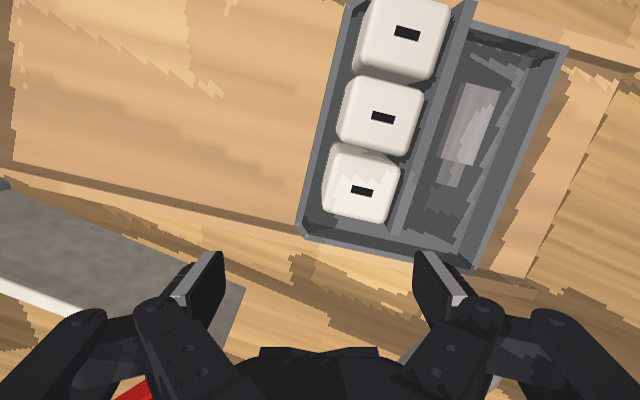

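The R pad edge at (415,255) is already behind the board line, which runs from (475,0) to (400,235). The L finger at (205,270) is on the gate, whose tip is at (245,290). I continue the rotation.

```bash

python3 -m pendant '[[[1,4,0,1,0,0,-0.05],[1,9,1,1,0,0,-0.10],[1,13,3,1,0,0,-0.16],[1,18,4,1,0,0,-0.22],[1,22,5,1,0,0,-0.29]]]'|grep -v eef
python3 t.py "-158 34 -145 193" "-154 34 -145 193" "-148 34 -145 193" "-142 34 -145 193"  "-136 34 -145 193"  "-130 34 -144 193"
```

```text
time_s: 9.2
wrist_force: [0.8, 0.8, -0.5]
opening: 0.995
grasp_force: 0.2
now t9.20 org [-156.7   39.7] yaw -149.3 z 192.7 op 1.00 F [ 0.8  0.8 -0.5]
-158 34 -145 193 -> [4.0, 4.0, -0.0] rz -0.08
-154 34 -145 193 -> [6.0, 1.0, -0.0] rz -0.08
-148 34 -145 193 -> [9.0, -5.0, -0.0] rz -0.08
-142 34 -145 193 -> [12.0, -10.0, -0.0] rz -0.08
-136 34 -145 193 -> [15.0, -15.0, -0.0] rz -0.08
-130 34 -144 193 -> [19.0, -20.0, -0.0] rz -0.09
```

```bash
cat >sched.py <<'E'
import sys
from t import *
from scipy.interpolate import PchipInterpolator as PI
cy=PI([0,.25,.5,.75,1],[34,22,12,11,14.5])
def way(b):  # board x -> centre x,y,yaw
    t=np.clip((b+184)/239,0,1.2);g=-145+103*min(t,1);a=np.radians(g);u=np.array([np.cos(a),np.sin(a)])
    return b-(50*u[0]+7.25*abs(u[0])+11*abs(u[1])),float(cy(min(t,1))),g
b0,n,st=float(sys.argv[1]),int(sys.argv[2]),float(sys.argv[3]);z=193.
o,M,p,c,yaw=state();print("now t%.2f"%o['time_s'],c.round(1),round(yaw,1),"op %.2f"%o['opening'],"F",np.round(o['wrist_force'],1),"z",(p[2]*1000).round(1), "nominal",np.round(way(b0),1))
ref=(c[0],c[1],yaw,p[2]*1000)
for k in range(n):
    rows=[]
    for i in range(1,6):
        x,y,g=way(b0+st*(5*k+i));a=np.radians(ref[2]);d=np.array([x-ref[0],y-ref[1]])
        # tool y along yaw, tool x along yaw+90, seen from above
        rows.append([1,round(-np.sin(a)*d[0]+np.cos(a)*d[1]),round(np.cos(a)*d[0]+np.sin(a)*d[1]),round(ref[3]-z),0,0,round(-np.radians(g-ref[2]),2)])
    print([rows]);ref=(x,y,g,z);print("  end b",b0+st*(5*k+5))
E
python3 sched.py -184 3 5
```

```text
now t9.20 [-156.7   39.7] -149.3 op 1.00 F [ 0.8  0.8 -0.5] z 192.7 nominal [-155.3   34.  -145. ]
[[[1, 8, -1, 0, 0, 0, np.float64(-0.11)], [1, 11, -4, 0, 0, 0, np.float64(-0.15)], [1, 14, -6, 0, 0, 0, np.float64(-0.19)], [1, 17, -9, 0, 0, 0, np.float64(-0.23)], [1, 19, -11, 0, 0, 0, np.float64(-0.26)]]]
  end b -159.0
[[[1, 3, -2, 0, 0, 0, np.float64(-0.04)], [1, 6, -3, 0, 0, 0, np.float64(-0.08)], [1, 10, -5, 0, 0, 0, np.float64(-0.11)], [1, 13, -7, 0, 0, 0, np.float64(-0.15)], [1, 16, -9, 0, 0, 0, np.float64(-0.19)]]]
  end b -134.0
[[[1, 3, -1, 0, 0, 0, np.float64(-0.04)], [1, 7, -2, 0, 0, 0, np.float64(-0.08)], [1, 10, -3, 0, 0, 0, np.float64(-0.11)], [1, 13, -4, 0, 0, 0, np.float64(-0.15)], [1, 17, -5, 0, 0, 0, np.float64(-0.19)]]]
  end b -109.0
```

```bash

python3 -m pendant '[[[1,5,0,0,0,0,-0.07],[1,10,-3,0,0,0,-0.14],[1,14,-6,0,0,0,-0.19],[1,17,-9,0,0,0,-0.23],[1,19,-11,0,0,0,-0.26]]]'|grep -v eef
python3 sched.py -159 2 5
python3 - <<'E'
from t import *
o,M,p,c,yaw=state();ctrl.camera("wrist");Mw,Ww=wristcam(ctrl,o)
for n in("rack","gate_edge","board"):print(n,[((np.array(b['point'])*[640,400]).round().tolist(),round(b['confidence'],2)) for b in ctrl.boxes_of("wrist",n)][:3])
for bx in(-182,-172,-162,-152):print(bx,proj(Mw,Ww,tow(X,np.array([[bx,-50,50],[bx,-9,50],[bx,32,50]])/1000)).round().tolist())
for th in(1.5,1.7,1.9):
    print("gate",th,proj(Mw,Ww,tow(X,[[(-6-124*np.sin(th)+3*np.cos(th))/1000,(64-124*np.cos(th)-3*np.sin(th))/1000,.07]])).round().tolist())
im=ctrl.camera("wrist");import cv2;cv2.imwrite("pics/f1.png",im[:,:,::-1])
E
```

```text
time_s: 9.62
wrist_force: [0.9, -1.4, -0.2]
opening: 1.004
grasp_force: 0.6
now t9.62 [-137.3   29.1] -134.4 op 1.00 F [ 0.9 -1.4 -0.2] z 192.7 nominal [-137.1   28.7 -134.2]
[[[1, 4, -2, 0, 0, 0, np.float64(-0.04)], [1, 7, -3, 0, 0, 0, np.float64(-0.08)], [1, 10, -5, 0, 0, 0, np.float64(-0.12)], [1, 13, -7, 0, 0, 0, np.float64(-0.15)], [1, 16, -9, 0, 0, 0, np.float64(-0.19)]]]
  end b -134.0
[[[1, 3, -1, 0, 0, 0, np.float64(-0.04)], [1, 7, -2, 0, 0, 0, np.float64(-0.08)], [1, 10, -3, 0, 0, 0, np.float64(-0.11)], [1, 13, -4, 0, 0, 0, np.float64(-0.15)], [1, 17, -5, 0, 0, 0, np.float64(-0.19)]]]
  end b -109.0
rack [([23.0, 358.0], 0.69), ([402.0, 235.0], 0.63)]
gate_edge [([80.0, 218.0], 0.69)]
board [([402.0, 235.0], 0.9)]
-182 [[549.0, 240.0], [463.0, 304.0], [387.0, 362.0]]
-172 [[534.0, 222.0], [448.0, 289.0], [371.0, 348.0]]
-162 [[519.0, 204.0], [432.0, 273.0], [356.0, 334.0]]
-152 [[504.0, 185.0], [416.0, 257.0], [339.0, 319.0]]
gate 1.5 [[257.0, 352.0]]
gate 1.7 [[211.0, 390.0]]
gate 1.9 [[160.0, 418.0]]
```

```bash

python3 -m pendant '[[[1,4,-2,0,0,0,-0.04],[1,7,-3,0,0,0,-0.08],[1,10,-5,0,0,0,-0.12],[1,13,-7,0,0,0,-0.15],[1,16,-9,0,0,0,-0.19]]]'|grep -v eef
python3 -m pendant '[[[1,3,-1,0,0,0,-0.04],[1,7,-2,0,0,0,-0.08],[1,10,-3,0,0,0,-0.11],[1,13,-4,0,0,0,-0.15],[1,17,-5,0,0,0,-0.19]]]'|grep -v eef
python3 sched.py -109 2 5
cat >see.py <<'E'
from t import *
import cv2
# white charger blobs -> organiser position (tops 50 mm above desk); gate edge detections
o,M,p,c,yaw=state();im=ctrl.camera("scene");s=ctrl.camera_params("scene")
for cam in("scene","side"):
    ctrl.camera(cam);s=ctrl.camera_params(cam);A,W=s['mtx'],s['world_from_camera']
    for n,z in(("board",.045),("rack",.03),("gate",.045)):
        for b in ctrl.boxes_of(cam,n)[:4]:
            px=np.array(b['point'])*[640,400];d=W[:3,:3]@np.linalg.inv(A)@np.array([*px,1.]);P=W[:3,3]+d*(z-W[2,3])/d[2];w=P[:2]-X[:2];cc,ss=np.cos(X[2]),np.sin(X[2]);q=np.array([cc*w[0]+ss*w[1],-ss*w[0]+cc*w[1]])*1000
            if abs(q[1])<140 and -320<q[0]<150:print(cam,n,px.round().tolist(),round(b['confidence'],2),"org",q.round().tolist())
E
python3 see.py
```

```text
time_s: 10.28
wrist_force: [1.2, -0.6, 0.1]
opening: 0.999
grasp_force: 0.7
time_s: 10.7
wrist_force: [-0.1, -0.8, -0.5]
opening: 0.999
grasp_force: 0.7
now t10.70 [-102.7   19. ] -112.6 op 1.00 F [-0.1 -0.8 -0.5] z 192.7 nominal [-102.7   18.9 -112.7]
[[[1, 4, 0, 0, 0, 0, np.float64(-0.04)], [1, 7, -1, 0, 0, 0, np.float64(-0.07)], [1, 11, -1, 0, 0, 0, np.float64(-0.11)], [1, 14, -1, 0, 0, 0, np.float64(-0.15)], [1, 17, -2, 0, 0, 0, np.float64(-0.19)]]]
  end b -84.0
[[[1, 3, 0, 0, 0, 0, np.float64(-0.04)], [1, 7, 0, 0, 0, 0, np.float64(-0.08)], [1, 10, 0, 0, 0, 0, np.float64(-0.11)], [1, 14, -1, 0, 0, 0, np.float64(-0.15)], [1, 17, -1, 0, 0, 0, np.float64(-0.19)]]]
  end b -59.0
scene board [304.0, 217.0] 0.7 org [-66.0, -22.0]
scene rack [300.0, 218.0] 0.64 org [-86.0, -20.0]
scene gate [332.0, 209.0] 0.82 org [-38.0, 65.0]
side board [346.0, 204.0] 0.71 org [-127.0, 24.0]
side rack [347.0, 201.0] 0.97 org [-117.0, -1.0]
side gate [317.0, 209.0] 0.61 org [-71.0, 84.0]
```

```bash

python3 -m pendant '[[[1,4,0,0,0,0,-0.04],[1,7,-1,0,0,0,-0.07],[1,11,-1,0,0,0,-0.11],[1,14,-1,0,0,0,-0.15],[1,17,-2,0,0,0,-0.19]]]'|grep -v eef
python3 -m pendant '[[[1,3,0,0,0,0,-0.04],[1,7,0,0,0,0,-0.08],[1,10,0,0,0,0,-0.11],[1,14,-1,0,0,0,-0.15],[1,17,-1,0,0,0,-0.19]]]'|grep -v eef
python3 sched.py -59 2 5
python3 see.py
```

```text
time_s: 11.57
wrist_force: [0.4, -0.2, -0.4]
opening: 1.002
grasp_force: 0.7
time_s: 11.98
wrist_force: [1.7, -1.8, 0.6]
opening: 1.004
grasp_force: 0.8
now t11.98 [-69.2  11.7] -90.8 op 1.00 F [ 1.7 -1.8  0.6] z 192.7 nominal [-69.2  11.8 -91.1]
[[[1, 3, 0, 0, 0, 0, np.float64(-0.03)], [1, 6, 0, 0, 0, 0, np.float64(-0.07)], [1, 9, 0, 0, 0, 0, np.float64(-0.11)], [1, 12, 0, 0, 0, 0, np.float64(-0.14)], [1, 15, 0, 0, 0, 0, np.float64(-0.18)]]]
  end b -34.0
[[[1, 3, 1, 0, 0, 0, np.float64(-0.04)], [1, 6, 1, 0, 0, 0, np.float64(-0.08)], [1, 9, 2, 0, 0, 0, np.float64(-0.11)], [1, 12, 2, 0, 0, 0, np.float64(-0.15)], [1, 15, 3, 0, 0, 0, np.float64(-0.19)]]]
  end b -9.0
scene board [314.0, 221.0] 0.95 org [-34.0, -14.0]
scene rack [311.0, 225.0] 0.91 org [-41.0, -19.0]
scene gate [332.0, 207.0] 0.79 org [-44.0, 70.0]
side board [337.0, 198.0] 0.64 org [-92.0, 17.0]
side rack [337.0, 193.0] 0.6 org [-75.0, -9.0]
side gate [318.0, 206.0] 0.89 org [-66.0, 75.0]
```

```bash

python3 -m pendant '[[[1,3,0,0,0,0,-0.03],[1,6,0,0,0,0,-0.07],[1,9,0,0,0,0,-0.11],[1,12,0,0,0,0,-0.14],[1,15,0,0,0,0,-0.18]]]'|grep -v eef
python3 -m pendant '[[[1,3,1,0,0,0,-0.04],[1,6,1,0,0,0,-0.08],[1,9,2,0,0,0,-0.11],[1,12,2,0,0,0,-0.15],[1,15,3,0,0,0,-0.19]]]'|grep -v eef
python3 sched.py -9 2 5
python3 see.py
```

```text
time_s: 12.85
wrist_force: [1.5, -1.2, 0.5]
opening: 1.0
grasp_force: 0.8
time_s: 13.27
wrist_force: [1.2, -2.0, 1.1]
opening: 1.004
grasp_force: 1.1
now t13.27 [-39.   10.8] -69.6 op 1.00 F [ 1.2 -2.   1.1] z 192.9 nominal [-39.3  11.  -69.6]
[[[1, 3, 1, 0, 0, 0, np.float64(-0.04)], [1, 6, 2, 0, 0, 0, np.float64(-0.07)], [1, 9, 3, 0, 0, 0, np.float64(-0.11)], [1, 12, 4, 0, 0, 0, np.float64(-0.15)], [1, 15, 5, 0, 0, 0, np.float64(-0.19)]]]
  end b 16.0
[[[1, 3, 2, 0, 0, 0, np.float64(-0.04)], [1, 6, 3, 0, 0, 0, np.float64(-0.08)], [1, 9, 5, 0, 0, 0, np.float64(-0.11)], [1, 13, 6, 0, 0, 0, np.float64(-0.15)], [1, 16, 8, 0, 0, 0, np.float64(-0.19)]]]
  end b 41.0
scene board [330.0, 229.0] 0.76 org [22.0, -6.0]
scene rack [326.0, 228.0] 0.8 org [-0.0, 2.0]
side board [325.0, 187.0] 0.78 org [-40.0, 2.0]
side rack [324.0, 189.0] 0.87 org [-33.0, -3.0]
side gate [319.0, 206.0] 0.62 org [-70.0, 72.0]
```

```bash

python3 -m pendant '[[[1,3,1,0,0,0,-0.04],[1,6,2,0,0,0,-0.07],[1,9,3,0,0,0,-0.11],[1,12,4,0,0,0,-0.15],[1,15,5,0,0,0,-0.19]]]'|grep -v eef
python3 -m pendant '[[[1,3,2,0,0,0,-0.04],[1,6,3,0,0,0,-0.08],[1,9,5,0,0,0,-0.11],[1,13,6,0,0,0,-0.15],[1,16,8,0,0,0,-0.19]]]'|grep -v eef
python3 sched.py 41 1 3
python3 see.py
```

```text
time_s: 14.13
wrist_force: [1.7, -1.4, 0.2]
opening: 0.997
grasp_force: 1.0
time_s: 14.55
wrist_force: [1.6, -1.0, -0.2]
opening: 0.997
grasp_force: 1.0
now t14.55 [-5.3 12.9] -47.8 op 1.00 F [ 1.6 -1.  -0.2] z 192.7 nominal [ -5.5  13.2 -48. ]
[[[1, 2, 1, 0, 0, 0, np.float64(-0.02)], [1, 4, 2, 0, 0, 0, np.float64(-0.04)], [1, 6, 4, 0, 0, 0, np.float64(-0.06)], [1, 7, 5, 0, 0, 0, np.float64(-0.09)], [1, 9, 6, 0, 0, 0, np.float64(-0.1)]]]
  end b 56.0
scene board [337.0, 228.0] 0.53 org [34.0, 10.0]
scene rack [335.0, 232.0] 0.73 org [29.0, 8.0]
scene gate [317.0, 204.0] 0.66 org [-84.0, 48.0]
side board [305.0, 179.0] 0.73 org [29.0, 10.0]
side rack [302.0, 178.0] 0.61 org [47.0, -3.0]
side gate [320.0, 204.0] 0.91 org [-66.0, 66.0]
```

```bash

python3 -m pendant '[[[1,2,1,0,0,0,-0.02],[1,4,2,0,0,0,-0.04],[1,6,4,0,0,0,-0.06],[1,7,5,0,0,0,-0.09]]]'|grep -v eef
python3 sched.py 53 1 2
```

```text
time_s: 15.33
wrist_force: [1.3, -0.8, 0.3]
opening: 1.0
grasp_force: 0.9
now t15.33 [ 3.3 13.9] -42.7 op 1.00 F [ 1.3 -0.8  0.3] z 192.7 nominal [  3.6  14.3 -42.9]
[[[1, 2, 1, 0, 0, 0, np.float64(-0.01)], [1, 3, 2, 0, 0, 0, np.float64(-0.01)], [1, 4, 4, 0, 0, 0, np.float64(-0.01)], [1, 6, 5, 0, 0, 0, np.float64(-0.01)], [1, 7, 7, 0, 0, 0, np.float64(-0.01)]]]
  end b 63.0
```

```bash

python3 -m pendant '[[[1,1,1,0,0,0,0],[1,2,2,0,0,0,0],[1,2,2,0,0,0,0]]]'|grep wrist
python3 -m pendant '[[[1,1,1,0,0,0,0],[1,1,1,0,0,0,0]]]'|grep wrist
python3 -m pendant '[[[1,1,1,0,0,0,0],[1,1,1,0,0,0,0]]]'|grep wrist
python3 sched.py 57 1 1; python3 see.py
```

```text
wrist_force: [2.0, -0.4, -0.4]
wrist_force: [2.9, -0.1, 0.5]
wrist_force: [2.9, -2.1, -0.2]
now t15.92 [ 8.7 14.1] -42.8 op 1.00 F [ 2.9 -2.1 -0.2] z 192.8 nominal [  7.1  14.5 -42. ]
[[[1, 0, -1, 0, 0, 0, np.float64(-0.01)], [1, 1, 0, 0, 0, 0, np.float64(-0.01)], [1, 1, 1, 0, 0, 0, np.float64(-0.01)], [1, 2, 1, 0, 0, 0, np.float64(-0.01)], [1, 3, 2, 0, 0, 0, np.float64(-0.01)]]]
  end b 62.0
scene board [342.0, 230.0] 0.55 org [48.0, 15.0]
scene rack [339.0, 234.0] 0.65 org [41.0, 10.0]
scene gate [317.0, 206.0] 0.52 org [-81.0, 44.0]
side board [300.0, 175.0] 0.7 org [51.0, 4.0]
side rack [294.0, 177.0] 0.54 org [70.0, 7.0]
side gate [321.0, 201.0] 0.82 org [-62.0, 54.0]
```

```bash

python3 -m pendant '[[[1,1,1,0,0,0,0],[1,1,1,0,0,0,0]]]'|grep wrist
python3 -m pendant '[[[1,1,1,0,0,0,0],[1,1,1,0,0,0,0]]]'|grep wrist
python3 -m pendant '[[[1,1,1,0,0,0,0],[1,1,1,0,0,0,0]]]'|grep wrist
python3 t.py
```

```text
wrist_force: [2.7, -1.3, -0.1]
wrist_force: [1.5, -6.4, 1.7]
wrist_force: [0.4, -11.6, 4.0]
now t16.87 org [11.8 14. ] yaw -42.8 z 193.2 op 1.00 F [  0.4 -11.6   4. ]
```

```bash

python3 -m pendant '[[[1,0,0,0,0,0,0],[1,0,0,0,0,0,0],[1,0,0,0,0,0,0]]]'|grep wrist
python3 -m pendant '[[[1,-1,-1,0,0,0,0],[1,-3,-3,0,0,0,0],[1,-4,-4,0,0,0,0],[1,-4,-4,0,0,0,0]]]'|grep wrist
python3 see.py
python3 -m pendant '[[[1,0,0,-10,0,0,0],[1,0,0,-30,0,0,0],[1,0,0,-60,0,0,0],[1,0,0,-95,0,0,0],[1,0,0,-130,0,0,0]]]'|grep wrist
python3 -m pendant '[[[1,0,0,-40,0,0,0],[1,0,0,-80,0,0,0],[1,0,0,-100,0,0,0],[1,0,0,-100,0,0,0],[1,0,0,-100,0,0,0]]]'|grep wrist
python3 -m pendant '[[[1,0,0,0,0,0,0],[1,0,0,0,0,0,0],[1,0,0,0,0,0,0],[1,0,0,0,0,0,0],[1,0,0,0,0,0,0]]]'|grep wrist
python3 -m pendant '[[[1,0,0,0,0,0,0],[1,0,0,0,0,0,0],[1,0,0,0,0,0,0],[1,0,0,0,0,0,0],[1,0,0,0,0,0,0]]]'|grep wrist
python3 see.py; python3 - <<'E'
from t import *
import cv2
o,M,p,c,yaw=state();im=ctrl.camera("wrist");cv2.imwrite("pics/end.png",im[:,:,::-1]);Mw,Ww=wristcam(ctrl,o)
print(c,yaw,p)
for n in("gate","gate_edge","board","rack","nose","roof_edge"):print(n,[((np.array(b['point'])*[640,400]).round().tolist(),round(b['confidence'],2)) for b in ctrl.boxes_of("wrist",n)][:3])
for nm,P in(("board",(55,-9,50)),("rack ctr",(50,0,36)),("gate_mid",(-6,2,70)),("gate_end",(-3,-60,70)),("hinge",(-6,64,70))):print(nm,proj(Mw,Ww,tow(X,np.array([P])/1000)).round().tolist())
# rectified top view at z=26 (rim) and 70: profiles along organiser x, y averaged
for z,y0,y1 in((.026,38,48),(.05,-45,28),(.07,-50,50)):
    g=[]
    for xx in range(-30,70,2):
        q=proj(Mw,Ww,tow(X,np.c_[np.full(12,xx/1000),np.linspace(y0,y1,12)/1000,np.full(12,z)]))
        q=np.clip(q.round().astype(int),0,[639,399]);g.append(int(im[q[:,1],q[:,0]].mean()))
    print(z,"x from -30 step 2",g)
E
```

```text
wrist_force: [1.2, -10.6, 4.3]
wrist_force: [1.3, -0.9, 0.5]
scene board [343.0, 229.0] 0.65 org [47.0, 18.0]
scene rack [314.0, 230.0] 0.23 org [-20.0, -26.0]
scene gate [315.0, 206.0] 0.65 org [-84.0, 40.0]
side board [323.0, 203.0] 0.75 org [-72.0, 56.0]
side board [300.0, 177.0] 0.64 org [46.0, 12.0]
side rack [296.0, 176.0] 0.81 org [69.0, 2.0]
side gate [322.0, 201.0] 0.94 org [-64.0, 53.0]
wrist_force: [0.5, 0.3, 0.2]
wrist_force: [-0.6, -0.4, 0.2]
wrist_force: [-1.0, 0.2, 0.6]
wrist_force: [1.4, -0.2, -0.7]
scene board [341.0, 231.0] 0.63 org [49.0, 9.0]
scene rack [334.0, 233.0] 0.62 org [29.0, 3.0]
scene gate [325.0, 225.0] 0.71 org [1.0, -4.0]
side board [300.0, 176.0] 0.64 org [49.0, 7.0]
side rack [301.0, 171.0] 0.95 org [69.0, -23.0]
side gate [314.0, 181.0] 0.78 org [0.0, -1.0]
[ 7.30755586 14.04656922] -42.79074508925228 [0.53460536 0.10647109 0.42272292]
gate [([320.0, 185.0], 0.74)]
gate_edge [([314.0, 186.0], 0.61), ([321.0, 211.0], 0.31)]
board [([128.0, 104.0], 0.97), ([343.0, 153.0], 0.66)]
rack [([128.0, 107.0], 0.68)]
nose [([344.0, 155.0], 0.95), ([129.0, 105
[... 253 characters left out ...]
 107, 227, 227, 233, 187, 179, 183, 186, 149, 108, 110, 110, 115, 108, 76, 79, 79, 79, 78, 80, 79, 79, 80, 79, 79, 79, 80, 80, 80, 80, 80, 80, 79, 80, 80, 80, 80, 80, 81, 80, 80, 80, 80]
0.05 x from -30 step 2 [127, 127, 127, 127, 127, 127, 127, 127, 127, 126, 166, 228, 231, 213, 183, 185, 181, 139, 108, 109, 111, 116, 100, 75, 81, 82, 81, 81, 94, 114, 111, 111, 115, 115, 110, 103, 80, 82, 82, 82, 82, 82, 82, 81, 89, 90, 79, 120, 153, 159]
0.07 x from -30 step 2 [124, 124, 124, 124, 125, 125, 124, 124, 124, 123, 122, 122, 184, 228, 231, 193, 176, 178, 172, 113, 110, 108, 114, 111, 77, 82, 82, 83, 82, 99, 103, 106, 104, 107, 105, 100, 84, 83, 83, 83, 83, 84, 83, 83, 89, 90, 80, 118, 137, 137]
```

The rack met the stop with an 11 N rise in force. The board's rear edge reads at x of about 55, and the gate's top band is sharp at its shut position. The robot is clear of everything, so I hand in.

```bash
python3 -c "
from bench import ctrl
print(ctrl.get_obs()['time_s'],ctrl.hand_in())"
```

```text
the job is handed in; nothing more can be done
20.3667 None
```

The job is handed in at 20.4 s of the 61 s allowed, with no verdict returned: force and camera readings show the rack home against the power strip, the gate sprung shut behind it and the fingers clear.

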